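# Stand the tall shaker on the narrow condiment shelf

## Robot

A 6-joint arm with a two-finger parallel gripper is mounted at the origin on the work surface. World frame = base frame: x ahead of the robot, y to its left, z up, the work surface at z = 0. Lengths are in m, angles in rad, forces in N, time in s.
With the tool pointing down it reaches from about 0.425 to 1.125 m from the base axis. Payload 14.9 kg.
Tool frame: the origin (TCP) lies at the very end of the fingers, on their centre line; the grasp point (between the pads) lies r.grip_point_offset behind it (r.grip_point_offset is the distance from the TCP to the grasp point, in m); z points along the fingers, y is the line along which they close (so a half turn about z gives the same grasp; the last joint's range is limited). The gripper opens to 91 mm and grips with 3 to 60 N. Pads are 32 mm wide; open, the fingers measure 118 mm over their backs; the gripper's body (76 mm by 178 mm) begins 60 mm behind the grasp point.
Start: joints at [1.131, 0.379, 1.734, -0, 1.028, -0.033], TCP at [0.277, 0.643, 0.214] pointing down, gripper open.
Joint ranges: [-2.77, 2.77], [-0.74, 2.19], [0, 2.66], [-1.06, 4.2], [0.31, 2.87], [-3.08, 3.08]. Speed limits (rad/s): [1.89, 1.89, 2.39, 3.14, 3.14, 3.14].

## Interface

Orientations are given as a 3x3 rotation matrix whose columns are the frame's x, y, z axes.
In Python, from cell import r gives the robot as it stands. The module is installed in compiled form; this text tells all that it offers.
- The arm moves only by the tool step_arm, never from a script. Its argument "rows" is a list of rows, each an object of numbers: "grip": the closure, from 0 (fully open) to 1 (shut); "x", "y", "z": the shift along the tool's x, y, z in m; "roll": the turn about the tool's z in degrees. In form: [{"grip": .., "x": .., "y": .., "z": .., "roll": ..}, ...]. A call has exactly 5 rows; each row is the pose to reach, as a shift and turn from the pose commanded when the call began, along the tool's axes at that moment; what a row does not reach only later rows make up. A row lasts 1/10 s, in which the tool goes at most 50 mm and 8.59 degrees, less where a joint would pass 70% of its speed; a pose out of reach is approached as far as the arm can. A call with a gripper value outside its range is refused whole. The fingers move at their own pace and stop on an object; "grip_force" is the grip in N (left out, the last holds). Time passes only in rows, so rows that repeat a pose let the fingers close, or fill a call up. It gives the time, the measured TCP pose, the force, the opening and the grip force at its end, in the units of the state.
- r.state(): the state, without advancing time (a new reading comes with each control period).
- r.snapshot(name): name is "scene" or "top"; returns the picture (384x512x3 uint8, red, green, blue); there is no depth.
- r.calibration(name): a dict with "vertical_fov" (degrees; the focal length in pixels is half the picture's height over the tangent of half this angle, whatever the lens; pixels are square), "cx", "cy" (the principal point, pixels), "distortion" ([k1, k2, p1, p2, k3] as OpenCV has them; the pictures are not rectified), "R" (3x3) and "t" (3): a world point X has camera coordinates R X + t. Camera axes: x right, y down, z forward; pixel columns grow to the right and rows downward; lengths in m; the calibration is good to about 2 mm. A picture is of the moment at which its call begins. calibration takes no time and is no camera call.
- r.job_done(): hands the job in; it is judged then, once.
Trained networks look in the newest picture that a camera, given by its name, has taken for a name from the list of things; names that differ only in an ending like _2 or _b are one class to them, and where a whole thing is asked for, a point or a joint stands for the part that bears it (a point fixed in the world has none). Each returns a list of dicts, best first, with "conf" (0 to 1); they miss things now and then, are a little off and sometimes report something else, mostly with a low value. They report only what shows in the picture. A call takes as long as a camera call. They do not tell look-alikes from the thing itself.
- r.masks_of(camera, thing): "region" (384x512 bool, what is visible of it) and "point" ([column, row] in pixels, amid what is visible of it).
The state is a dict: "time": time; "qpos": joint angles; "qd": joint speeds; "tau": joint torques, N m; "tcp_pos": TCP position; "orientation": TCP orientation; "force": force on the tool from outside, world axes, zero at the start; "torque": the same for the moment, N m; "width": finger opening in m; "gripper_force": force on a finger pad.
Only numpy, scipy, OpenCV 4.12 (cv2) and the standard library are available. Lean on these libraries where they do the work, as an engineer would, in place of code of your own. Each camera call takes 0.05 s, during which the arm holds its last target. There are 200 camera calls.

## Task

Tidy the worktop: take the tall steel shaker and stand it upright on the narrow raised shelf, in the gap between the two white canisters and about midway between the shelf's front and back edges. Set it down rather than dropping it, and leave the two canisters where they stand.

Things in the scene. Friction and masses are not known exactly. Their poses are not given: they have to be found in the camera images.
- shaker: The tall stainless-steel shaker with a slightly domed, pierced top, standing upright on the worktop: a round cylinder 52 mm in diameter and 110 mm high, about 0.2 kg. Near it stand a shorter steel shaker of the same diameter (only 62 mm high) and a squat steel pot with a black knob (66 mm across, 51 mm high), which are not wanted. Any two of these three stand at least 85 mm apart, centre to centre. Origin at the centre of its underside, z up its axis.
- shelf: A narrow metal shelf fixed to the worktop: a flat plate 64 mm deep (its x axis), 360 mm long (its y axis) and 8 mm thick, without a rim, on a thin leg plate at either end. Its top surface is 90 mm above the worktop. Origin on the worktop below the centre of the plate, z up. It may be turned up to 25 degrees about the vertical; at no turn its x axis points away from the robot.
- canister_left: White ceramic canister with a wooden lid, 57 mm across and 60 mm high, loose, standing on the +y half of the shelf, 100 to 140 mm from the shelf's centre. Origin at the centre of its underside.
- canister_right: The same kind of canister on the -y half of the shelf, 100 to 140 mm from the shelf's centre; the clear gap between the two is at least 140 mm. Origin at the centre of its underside.
Things that resemble listed ones, but are neither listed nor needed, are in the scene too. What is shaped like the shaker but red or yellow is not meant.

How it is judged:
By the outcome, as a careful person would: the job done as asked, in the order asked, and still so for the second after the job is handed in, with the robot touching nothing.
It also fails if it takes over 38 s, if anything falls off the work surface, if the arm or the gripper's body presses on something with over 40 N, if the wrist force passes 120 N, or if a joint passes its speed limit or range.

## Working session

There is one attempt and no reset: what is moved stays moved. The work goes in short steps, Python scripts to look and compute and a tool call to move; the robot and the scene stay as the last step left them, time stands still between calls to the robot, and variables do not carry over. Pictures are saved under pics/ and viewed, at most 10 in all, crops included, and the job is handed in when it is done.

Besides the shell and the picture viewer there is one more tool, called after ">>>" by a JSON object that holds its "op" and its "data", one argument or row to a line. step_arm: Moves the arm, as the interface text tells. Its arguments: {"type":"object","properties":{"rows":{"type":"array"},"grip_force":{"type":"number"}},"required":["rows"]}

```bash
mkdir -p pics; cat > h.py <<'E'
import numpy as np, cv2
from cell import r
def K(n):
    c=r.calibration(n); f=192/np.tan(np.radians(c["vertical_fov"])/2)
    return np.array([[f,0,c["cx"]],[0,f,c["cy"]],[0,0,1.]]),np.array(c["distortion"],float),np.array(c["R"]),np.array(c["t"])
def ray(n,p):
    k,d,R,t=K(n); u=cv2.undistortPoints(np.array([[p]],float),k,d)[0,0]
    return -R.T@t, R.T@np.array([u[0],u[1],1.])
def onz(n,p,z):
    o,v=ray(n,p); return o+v*(z-o[2])/v[2]
def tri(n1,p1,n2,p2):
    a,u=ray(n1,p1); b,v=ray(n2,p2)
    s=np.linalg.lstsq(np.c_[u,-v],b-a,rcond=None)[0]
    A,B=a+u*s[0],b+v*s[1]; return (A+B)/2, np.linalg.norm(A-B)
def proj(n,X):
    k,d,R,t=K(n); return cv2.projectPoints(np.array(X,float).reshape(-1,3),cv2.Rodrigues(R)[0],t,k,d)[0][:,0]
E
python3 - <<'E'
from h import *
np.set_printoptions(precision=3,suppress=True)
for n in("scene","top"):
    im=r.snapshot(n); cv2.imwrite(f"pics/{n}0.png",im[:,:,::-1])
    o,v=ray(n,(256,192)); print(n,o,v/np.linalg.norm(v))
    for th in("shaker","shelf","canister_left","canister_right"):
        for m in r.masks_of(n,th):
            ys,xs=np.nonzero(m["region"]); print(th,round(m["conf"],2),m["point"],xs.min(),xs.max(),ys.min(),ys.max())
s=r.state(); print(s["tcp_pos"],s["orientation"],s["time"],r.grip_point_offset)
E
```

```text
scene [0.801 0.448 0.834] [-0.298 -0.459 -0.837]
shaker 0.79 [238.6, 102.1] 233 249 83 117
shaker 0.64 [181.0, 117.4] 168 189 100 134
shaker 0.57 [216.5, 109.2] 206 225 96 130
shelf 0.91 [293.6, 240.0] 238 347 173 310
canister_left 0.66 [322.6, 272.5] 310 340 253 287
canister_right 0.84 [263.6, 192.3] 253 275 175 206
top [0.314 0.033 1.09 ] [ 0.188 -0.015 -0.982]
shaker 0.92 [392.5, 169.6] 376 406 157 185
shaker 0.83 [378.1, 208.9] 363 391 197 220
shaker 0.64 [379.1, 244.4] 366 395 235 256
shelf 0.72 [199.4, 184.2] 126 266 171 198
canister_right 0.94 [234.0, 180.1] 225 248 167 192
[0.277 0.643 0.214] [[-0.918  0.396 -0.   ]
 [ 0.396  0.918 -0.   ]
 [-0.    -0.    -1.   ]] 0.5 0.0188
```

View pics/scene0.png

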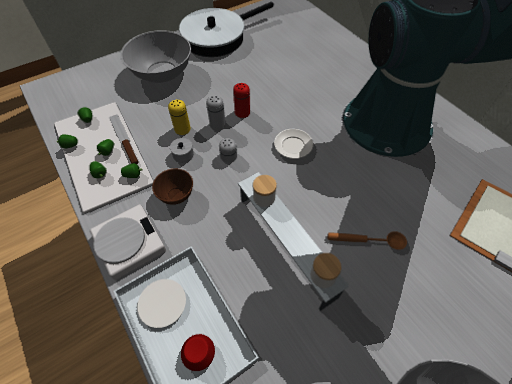

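View pics/top0.png

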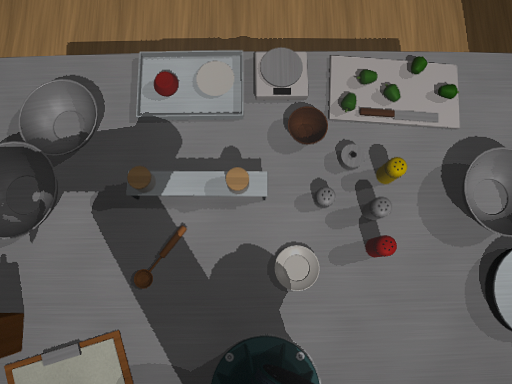

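The tall steel shaker is at scene (216,112) and top (379,208), between the yellow and red ones. The shelf has its canisters at scene (264,188) and (327,268), and at top (237,180) and (139,178). I'll zoom in to get exact points.

```bash
python3 - <<'E'
import cv2,numpy as np
s=cv2.imread("pics/scene0.png");t=cv2.imread("pics/top0.png")
a=cv2.resize(s[80:170,160:260],None,fx=4,fy=4,interpolation=2)   # 400x360
b=cv2.resize(t[150:240,310:410],None,fx=4,fy=4,interpolation=2)
cv2.imwrite("pics/c1.png",np.hstack([a,b]))
a=cv2.resize(s[165:315,230:355],None,fx=3,fy=3,interpolation=2)  #375x450
b=cv2.resize(t[160:205,120:275],None,fx=2.7,fy=2.7,interpolation=2) #418
p=np.zeros((450,b.shape[1],3),np.uint8);p[:b.shape[0]]=b
cv2.imwrite("pics/c2.png",np.hstack([a,p]))
E
```

```text
(no output)
```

View pics/c1.png

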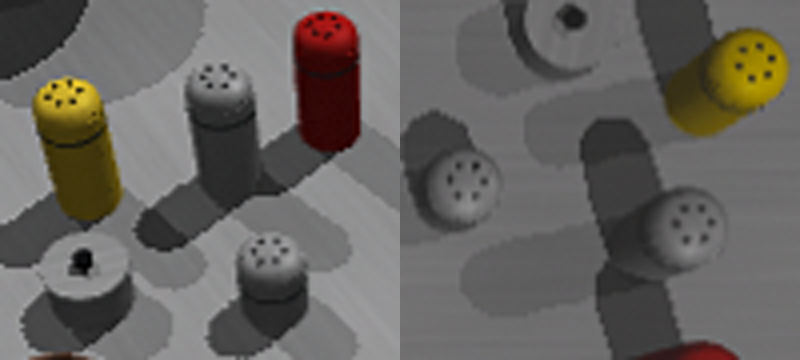

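View pics/c2.png

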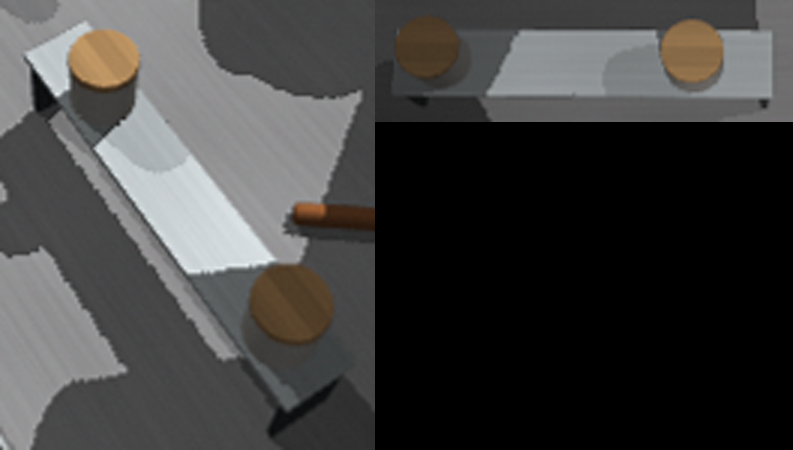

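The shaker's pierced top centre is at scene (214,99) and top (383,205.5). The shelf corners and lid centres are also clear in these crops.

```bash
python3 - <<'E'
from h import *
np.set_printoptions(precision=4,suppress=True)
P=dict(shaker=((214.25,99),(383,205.5)),short=((227.25,142),(326.5,195)),yellow=((176.25,103.5),(399,165.75)),pot=((181,145.5),(353,154)),
c1=((238.3,182.7),(267,171.1)),c2=((259,172.3),(267,195.9)),c3=((345,290),(126.7,195.2)),c4=((326.7,302.3),(126.7,171.1)),canR=((264.7,184.3),(237,178.5)),canL=((327,266),(139.3,177)))
Q={k:tri("scene",a,"top",b) for k,(a,b) in P.items()}
for k,v in Q.items(): print(k,*v, onz("top",P[k][1],.09)[:2] if k[0]=='c' and k[1].isdigit() else '')
print("red",onz("scene",(241.25,86.5),.11))
c=[Q[f"c{i}"][0] for i in (1,2,3,4)]; m=sum(c)/4; y=c[3]+c[2]-c[0]-c[1]; print("shelf",m,np.degrees(np.arctan2(-y[0],y[1])))
C=(Q["canR"][0]+Q["canL"][0])/2;print("canmid",C)
# place-plane check via both cameras at known heights
for n,i in(("scene",0),("top",1)): print(n,sum(onz(n,P[f"c{j}"][i],.09) for j in (1,2,3,4))/4,onz(n,P["shaker"][i],.11))
E
```

```text
shaker [ 0.4632 -0.2986  0.1062] 0.0015178834156127567 
short [ 0.5    -0.1671  0.0604] 0.0009017520354722974 
yellow [ 0.5657 -0.3485  0.1023] 0.002374775678820622 
pot [ 0.6143 -0.2471  0.0418] 0.004388382695560488 
c1 [ 0.5585 -0.0111  0.0878] 0.002404387886421153 [ 0.5588 -0.0118]
c2 [ 0.4945 -0.0102  0.0858] 0.0017245923934308544 [ 0.4944 -0.0106]
c3 [0.5057 0.3511 0.0673] 0.004332616637133892 [0.5002 0.3458]
c4 [0.5639 0.3501 0.0865] 0.000678033529420494 [0.5632 0.3487]
canR [0.5273 0.0636 0.1457] 0.0010793462665155246 
canL [0.5343 0.3009 0.1432] 0.0015501233683457903 
red [ 0.3681 -0.2965  0.11  ]
shelf [0.5306 0.17   0.0818] -1.315258124832624
canmid [0.5308 0.1823 0.1445]
scene [0.5337 0.1719 0.09  ] [ 0.4646 -0.2939  0.11  ]
top [0.5292 0.168  0.09  ] [ 0.4632 -0.2978  0.11  ]
```

>>> {"op": "step_arm", "data": {
  "rows": [
    {"grip": 0, "x": -0.045, "y": -0.018, "z": 0, "roll": 8.5},
    {"grip": 0, "x": -0.09, "y": -0.036, "z": 0, "roll": 17},
    {"grip": 0, "x": -0.136, "y": -0.054, "z": 0, "roll": 25.5},
    {"grip": 0, "x": -0.18, "y": -0.072, "z": 0, "roll": 34},
    {"grip": 0, "x": -0.227, "y": -0.09, "z": 0, "roll": 42}
  ]
}}

```text
time: 1.0
tcp_pos: [0.4506, 0.4692, 0.2142]
orientation: [[-0.413, 0.911, 0.0], [0.911, 0.413, 0.0], [0.0, 0.0, -1.0]]
force: [0.3, 0.9, -0.5]
width: 0.0914
gripper_force: 0.0
```

```bash
cat >> h.py <<'E'
def go(X,ang=None):
    s=r.state(); R=np.array(s["orientation"]); d=np.array(X)-s["tcp_pos"]; a=np.degrees(np.arctan2(R[1,1],R[0,1]))
    print("t",round(s["time"],2),"tcp",np.round(s["tcp_pos"],4),"yang",round(a,1),"w",s["width"],"gf",s["gripper_force"],"q",np.round(s["qpos"],2),"F",np.round(s["force"],1))
    print("shift",np.round(R.T@d,4),"roll",None if ang is None else round((a-ang+180)%360-180,1))
E
python3 -c "
from h import *
go((0.5,0.15,.214),-65)"
```

```text
t 1.0 tcp [0.4506 0.4692 0.2142] yang 24.4 w 0.09143327976768571 gf 0.0 q [0.77 0.3  1.84 0.   1.   0.34] F [ 0.3  0.9 -0.5]
shift [-3.112e-01 -8.670e-02  1.000e-04] roll 89.4
```

>>> {"op": "step_arm", "data": {
  "rows": [
    {"grip": 0, "x": -0.047, "y": -0.013, "z": 0, "roll": 8.5},
    {"grip": 0, "x": -0.094, "y": -0.026, "z": 0, "roll": 17},
    {"grip": 0, "x": -0.141, "y": -0.039, "z": 0, "roll": 25.5},
    {"grip": 0, "x": -0.188, "y": -0.052, "z": 0, "roll": 34},
    {"grip": 0, "x": -0.235, "y": -0.065, "z": 0, "roll": 42.4}
  ]
}}

```text
time: 1.5
tcp_pos: [0.4887, 0.2281, 0.2142]
orientation: [[0.31, 0.951, 0.001], [0.951, -0.31, 0.0], [0.0, 0.0, -1.0]]
force: [1.1, 0.4, -0.5]
width: 0.0912
gripper_force: 0.0
```

```bash
python3 -c "
from h import *
go((0.463,-.297,.2),-65)"
```

```text
t 1.5 tcp [0.4887 0.2281 0.2142] yang -18.0 w 0.0912450990552556 gf 0.0 q [ 0.39  0.13  2.06 -0.    0.96  0.71] F [ 1.1  0.4 -0.5]
shift [-0.5073  0.1382  0.0141] roll 47.0
```

>>> {"op": "step_arm", "data": {
  "rows": [
    {"grip": 0, "x": -0.047, "y": 0.013, "z": 0, "roll": 8.5},
    {"grip": 0, "x": -0.094, "y": 0.026, "z": 0, "roll": 17},
    {"grip": 0, "x": -0.141, "y": 0.039, "z": 0, "roll": 25.5},
    {"grip": 0, "x": -0.188, "y": 0.052, "z": 0, "roll": 34},
    {"grip": 0, "x": -0.235, "y": 0.065, "z": 0, "roll": 42.4}
  ]
}}

```text
time: 2.0
tcp_pos: [0.4788, -0.0155, 0.2143]
orientation: [[0.87, 0.493, 0.001], [0.493, -0.87, -0.0], [0.001, 0.0, -1.0]]
force: [1.2, 0.2, 0.1]
width: 0.0912
gripper_force: 0.0
```

```bash
python3 -c "
from h import *
go((0.463,-.297,.2),-65)"
```

```text
t 2.0 tcp [ 0.4788 -0.0155  0.2143] yang -60.4 w 0.09115805175021377 gf 0.0 q [-0.08  0.02  2.17 -0.    0.95  0.97] F [1.2 0.2 0.1]
shift [-0.1526  0.237   0.0143] roll 4.6
```

>>> {"op": "step_arm", "data": {
  "rows": [
    {"grip": 0, "x": -0.026, "y": 0.041, "z": 0, "roll": 1},
    {"grip": 0, "x": -0.052, "y": 0.082, "z": 0, "roll": 2},
    {"grip": 0, "x": -0.078, "y": 0.123, "z": 0, "roll": 3},
    {"grip": 0, "x": -0.104, "y": 0.164, "z": 0, "roll": 4},
    {"grip": 0, "x": -0.13, "y": 0.204, "z": 0, "roll": 4.6}
  ]
}}

```text
time: 2.5
tcp_pos: [0.4677, -0.2575, 0.2142]
orientation: [[0.905, 0.426, 0.001], [0.426, -0.905, -0.0], [0.0, 0.001, -1.0]]
force: [0.6, 1.3, 0.3]
width: 0.0911
gripper_force: 0.0
```

```bash
python3 -c "
from h import *
go((0.463,-.297,.14),-65)"
```

```text
t 2.5 tcp [ 0.4677 -0.2575  0.2142] yang -64.8 w 0.09106396767708921 gf 0.0 q [-0.55  0.12  2.07  0.    0.96  0.58] F [0.6 1.3 0.3]
shift [-0.0212  0.0337  0.0742] roll 0.2
```

>>> {"op": "step_arm", "data": {
  "rows": [
    {"grip": 0, "x": -0.0212, "y": 0.0337, "z": 0.01, "roll": 0},
    {"grip": 0, "x": -0.0212, "y": 0.0337, "z": 0.04, "roll": 0},
    {"grip": 0, "x": -0.0212, "y": 0.0337, "z": 0.08, "roll": 0},
    {"grip": 0, "x": -0.0212, "y": 0.0337, "z": 0.09, "roll": 0},
    {"grip": 0, "x": -0.0212, "y": 0.0337, "z": 0.09, "roll": 0}
  ]
}}

```text
time: 3.0
tcp_pos: [0.4627, -0.2943, 0.123]
orientation: [[0.904, 0.427, -0.002], [0.427, -0.904, 0.002], [-0.001, -0.003, -1.0]]
force: [0.2, -0.5, 1.3]
width: 0.0915
gripper_force: 0.0
```

```bash
python3 - <<'E'
from h import *
go((0.463,-.297,.06),-65)
a=cv2.resize(r.snapshot("scene")[60:180,140:280],(420,360),interpolation=2);b=cv2.resize(r.snapshot("top")[130:270,300:426],(324,360),interpolation=2)
cv2.imwrite("pics/g.png",np.hstack([a,b])[:,:,::-1])
E
```

```text
t 3.0 tcp [ 0.4627 -0.2943  0.123 ] yang -64.7 w 0.09146324302696361 gf 0.0 q [-0.61  0.28  2.08 -0.    0.79  0.52] F [ 0.2 -0.5  1.3]
shift [-0.0008  0.0028  0.063 ] roll 0.3
```

View pics/g.png

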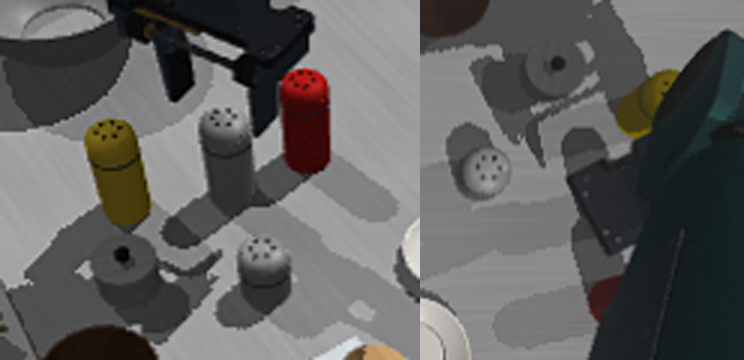

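The shaker's top at crop (224,112) lies midway between the fingertips at crop (178,95) and (262,130), so I'm descending.

>>> {"op": "step_arm", "data": {
  "rows": [
    {"grip": 0, "x": 0, "y": 0, "z": 0.02, "roll": 0},
    {"grip": 0, "x": 0, "y": 0, "z": 0.04, "roll": 0},
    {"grip": 0, "x": 0, "y": 0, "z": 0.056, "roll": 0},
    {"grip": 0, "x": 0, "y": 0, "z": 0.063, "roll": 0},
    {"grip": 0, "x": 0, "y": 0, "z": 0.063, "roll": 0}
  ]
}}

```text
time: 3.6
tcp_pos: [0.4634, -0.2947, 0.0609]
orientation: [[0.904, 0.427, -0.0], [0.427, -0.904, 0.0], [-0.0, -0.0, -1.0]]
force: [-0.5, -0.1, -0.7]
width: 0.0914
gripper_force: 0.0
```

>>> {"op": "step_arm", "data": {
  "rows": [
    {"grip": 0.3, "x": 0, "y": 0, "z": 0, "roll": 0},
    {"grip": 0.4, "x": 0, "y": 0, "z": 0, "roll": 0},
    {"grip": 0.5, "x": 0, "y": 0, "z": 0, "roll": 0},
    {"grip": 0.6, "x": 0, "y": 0, "z": 0, "roll": 0},
    {"grip": 0.7, "x": 0, "y": 0, "z": 0, "roll": 0}
  ],
  "grip_force": 20
}}

```text
time: 4.1
tcp_pos: [0.4635, -0.295, 0.0612]
orientation: [[0.904, 0.427, 0.0], [0.427, -0.904, -0.0], [0.0, 0.001, -1.0]]
force: [-0.2, -0.6, 1.1]
width: 0.0541
gripper_force: 0.6
```

>>> {"op": "step_arm", "data": {
  "rows": [
    {"grip": 1, "x": 0, "y": 0, "z": 0, "roll": 0},
    {"grip": 1, "x": 0, "y": 0, "z": 0, "roll": 0},
    {"grip": 1, "x": 0, "y": 0, "z": 0, "roll": 0},
    {"grip": 1, "x": 0, "y": 0, "z": 0, "roll": 0},
    {"grip": 1, "x": 0, "y": 0, "z": 0, "roll": 0}
  ]
}}

```text
time: 4.6
tcp_pos: [0.4635, -0.295, 0.0611]
orientation: [[0.904, 0.427, 0.0], [0.427, -0.904, -0.0], [0.0, 0.0, -1.0]]
force: [0.6, -0.9, 2.9]
width: 0.0522
gripper_force: 19.9
```

>>> {"op": "step_arm", "data": {
  "rows": [
    {"grip": 1, "x": 0, "y": 0, "z": -0.02, "roll": 0},
    {"grip": 1, "x": 0, "y": 0, "z": -0.06, "roll": 0},
    {"grip": 1, "x": 0, "y": 0, "z": -0.1, "roll": 0},
    {"grip": 1, "x": 0, "y": 0, "z": -0.15, "roll": 0},
    {"grip": 1, "x": 0, "y": 0, "z": -0.19, "roll": 0}
  ],
  "grip_force": 25
}}

```text
time: 5.1
tcp_pos: [0.4631, -0.2946, 0.2531]
orientation: [[0.904, 0.427, 0.0], [0.427, -0.904, -0.0], [0.0, 0.0, -1.0]]
force: [0.1, -0.6, -2.1]
width: 0.0518
gripper_force: 24.9
```

```bash
python3 -c "
from h import *
go((0.49,.182,.255),-65)"
```

```text
t 5.1 tcp [ 0.4631 -0.2946  0.2531] yang -64.7 w 0.05184188733105022 gf 24.85469618878227 q [-0.61  0.09  2.02  0.    1.03  0.52] F [ 0.1 -0.6 -2.1]
shift [ 0.228  -0.4194 -0.0019] roll 0.3
```

>>> {"op": "step_arm", "data": {
  "rows": [
    {"grip": 1, "x": 0.01, "y": -0.018, "z": 0, "roll": 0},
    {"grip": 1, "x": 0.029, "y": -0.053, "z": 0, "roll": 0},
    {"grip": 1, "x": 0.048, "y": -0.088, "z": 0, "roll": 0},
    {"grip": 1, "x": 0.067, "y": -0.123, "z": 0, "roll": 0},
    {"grip": 1, "x": 0.086, "y": -0.158, "z": 0, "roll": 0}
  ]
}}

```text
time: 5.6
tcp_pos: [0.4729, -0.1136, 0.2505]
orientation: [[0.904, 0.427, -0.001], [0.427, -0.904, 0.0], [-0.001, -0.001, -1.0]]
force: [0.5, 0.2, -1.3]
width: 0.0519
gripper_force: 24.9
```

>>> {"op": "step_arm", "data": {
  "rows": [
    {"grip": 1, "x": 0.019, "y": -0.035, "z": 0, "roll": 0},
    {"grip": 1, "x": 0.038, "y": -0.07, "z": 0, "roll": 0},
    {"grip": 1, "x": 0.057, "y": -0.105, "z": 0, "roll": 0},
    {"grip": 1, "x": 0.076, "y": -0.14, "z": 0, "roll": 0},
    {"grip": 1, "x": 0.09, "y": -0.166, "z": 0, "roll": 0}
  ]
}}

```text
time: 6.1
tcp_pos: [0.4833, 0.0754, 0.2506]
orientation: [[0.904, 0.428, -0.001], [0.428, -0.904, 0.0], [-0.001, -0.001, -1.0]]
force: [0.1, -0.7, -1.2]
width: 0.052
gripper_force: 24.9
```

```bash
python3 -c "
from h import *
go((0.531,.18,.255),-65)"
```

```text
t 6.1 tcp [0.4833 0.0754 0.2506] yang -64.7 w 0.052000369275031294 gf 24.85244991875959 q [ 0.11 -0.01  2.13  0.    1.02  1.24] F [ 0.1 -0.7 -1.2]
shift [ 0.0879 -0.0742 -0.0045] roll 0.3
```

>>> {"op": "step_arm", "data": {
  "rows": [
    {"grip": 1, "x": 0.029, "y": -0.025, "z": 0, "roll": 0},
    {"grip": 1, "x": 0.058, "y": -0.05, "z": 0, "roll": 0},
    {"grip": 1, "x": 0.08, "y": -0.068, "z": 0, "roll": 0},
    {"grip": 1, "x": 0.088, "y": -0.074, "z": 0, "roll": 0},
    {"grip": 1, "x": 0.088, "y": -0.074, "z": 0, "roll": 0}
  ]
}}

```text
time: 6.6
tcp_pos: [0.5318, 0.1784, 0.2503]
orientation: [[0.904, 0.428, -0.001], [0.428, -0.904, -0.0], [-0.001, -0.0, -1.0]]
force: [0.5, -1.0, -2.1]
width: 0.0519
gripper_force: 24.9
```

>>> {"op": "step_arm", "data": {
  "rows": [
    {"grip": 1, "x": 0, "y": 0, "z": 0.02, "roll": 0},
    {"grip": 1, "x": 0, "y": 0, "z": 0.045, "roll": 0},
    {"grip": 1, "x": 0, "y": 0, "z": 0.065, "roll": 0},
    {"grip": 1, "x": 0, "y": 0, "z": 0.075, "roll": 0},
    {"grip": 1, "x": 0, "y": 0, "z": 0.075, "roll": 0}
  ]
}}

```text
time: 7.1
tcp_pos: [0.531, 0.1768, 0.1748]
orientation: [[0.904, 0.427, -0.002], [0.427, -0.904, -0.001], [-0.002, -0.0, -1.0]]
force: [-0.2, -0.9, -0.9]
width: 0.0517
gripper_force: 24.9
```

```bash
python3 - <<'E'
from h import *
go((0.531,.18,.152),-65)
S=r.snapshot("scene");T=r.snapshot("top")
a=cv2.resize(S[140:320,200:380],(540,540),interpolation=2)
cv2.imwrite("pics/p.png",a[:,:,::-1])
s=r.state();p=np.array(s["tcp_pos"])
b=p+[0,0,-.061]
print("bottom proj",proj("scene",[b,b+[0,0,-.0]]), "shelf centre",proj("scene",[[.5305,.18,.09]]),"edge -x,+x at y=.18",proj("scene",[[.4985,.18,.09],[.5625,.18,.09]]))
E
```

```text
t 7.1 tcp [0.531  0.1768 0.1748] yang -64.8 w 0.05171029633210786 gf 24.85503123641564 q [ 0.28  0.21  2.04 -0.    0.89  1.41] F [-0.2 -0.9 -0.9]
shift [ 0.0014 -0.0029  0.0228] roll 0.2
bottom proj [[290.4911013  226.87857446]
 [290.4911013  226.87857446]] shelf centre [[290.90064966 232.42312574]] edge -x,+x at y=.18 [[301.74666745 225.69457189]
 [279.79325596 239.31712613]]
```

View pics/p.png

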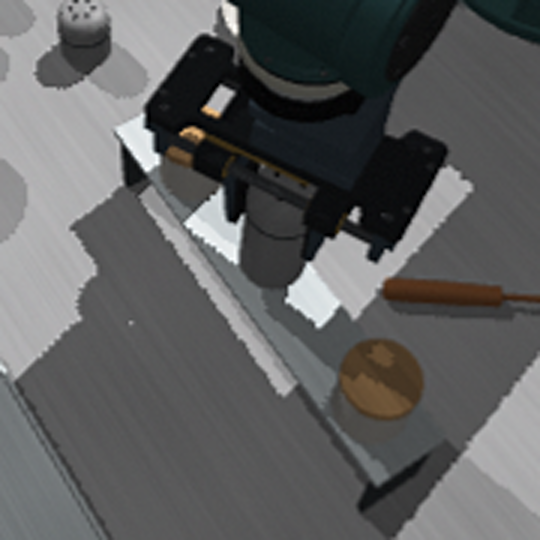

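The shaker hangs upright over the shelf's midline: its lower edge is at crop (270,288), and the canisters are well clear. I'm lowering it gently now.

>>> {"op": "step_arm", "data": {
  "rows": [
    {"grip": 1, "x": 0, "y": -0.002, "z": 0.008, "roll": 0},
    {"grip": 1, "x": 0, "y": -0.003, "z": 0.014, "roll": 0},
    {"grip": 1, "x": 0, "y": -0.003, "z": 0.018, "roll": 0},
    {"grip": 1, "x": 0, "y": -0.003, "z": 0.02, "roll": 0},
    {"grip": 1, "x": 0, "y": -0.003, "z": 0.021, "roll": 0}
  ]
}}

```text
time: 7.7
tcp_pos: [0.5307, 0.1805, 0.1547]
orientation: [[0.904, 0.427, -0.0], [0.427, -0.904, -0.0], [-0.0, -0.0, -1.0]]
force: [-0.0, 0.6, -1.5]
width: 0.0516
gripper_force: 24.9
```

>>> {"op": "step_arm", "data": {
  "rows": [
    {"grip": 1, "x": 0, "y": 0, "z": 0.0005, "roll": 0},
    {"grip": 1, "x": 0, "y": 0, "z": 0.001, "roll": 0},
    {"grip": 1, "x": 0, "y": 0, "z": 0.0015, "roll": 0},
    {"grip": 1, "x": 0, "y": 0, "z": 0.002, "roll": 0},
    {"grip": 1, "x": 0, "y": 0, "z": 0.002, "roll": 0}
  ]
}}

```text
time: 8.2
tcp_pos: [0.5307, 0.1805, 0.1529]
orientation: [[0.904, 0.427, -0.0], [0.427, -0.904, -0.0], [-0.0, -0.0, -1.0]]
force: [0.3, -0.0, -1.7]
width: 0.0525
gripper_force: 24.9
```

Not in contact yet, so I'll keep going slowly.

>>> {"op": "step_arm", "data": {
  "rows": [
    {"grip": 1, "x": 0, "y": 0, "z": 0.0004, "roll": 0},
    {"grip": 1, "x": 0, "y": 0, "z": 0.0008, "roll": 0},
    {"grip": 1, "x": 0, "y": 0, "z": 0.0012, "roll": 0},
    {"grip": 1, "x": 0, "y": 0, "z": 0.0015, "roll": 0},
    {"grip": 1, "x": 0, "y": 0, "z": 0.0015, "roll": 0}
  ]
}}

```text
time: 8.7
tcp_pos: [0.5307, 0.1805, 0.1514]
orientation: [[0.904, 0.427, -0.0], [0.427, -0.904, -0.0], [-0.0, 0.0, -1.0]]
force: [-0.5, 0.1, -1.0]
width: 0.0517
gripper_force: 24.9
```

>>> {"op": "step_arm", "data": {
  "rows": [
    {"grip": 1, "x": 0, "y": 0, "z": 0.0003, "roll": 0},
    {"grip": 1, "x": 0, "y": 0, "z": 0.0006, "roll": 0},
    {"grip": 1, "x": 0, "y": 0, "z": 0.0008, "roll": 0},
    {"grip": 1, "x": 0, "y": 0, "z": 0.001, "roll": 0},
    {"grip": 1, "x": 0, "y": 0, "z": 0.001, "roll": 0}
  ]
}}

```text
time: 9.2
tcp_pos: [0.5312, 0.1807, 0.151]
orientation: [[0.904, 0.427, 0.001], [0.427, -0.904, 0.0], [0.001, 0.0, -1.0]]
force: [-0.7, -0.6, 6.6]
width: 0.052
gripper_force: 24.9
```

Contact at about 8 N. Releasing.

>>> {"op": "step_arm", "data": {
  "rows": [
    {"grip": 0.42, "x": 0, "y": 0, "z": -0.0004, "roll": 0},
    {"grip": 0.4, "x": 0, "y": 0, "z": -0.0004, "roll": 0},
    {"grip": 0.3, "x": 0, "y": 0, "z": -0.0004, "roll": 0},
    {"grip": 0.15, "x": 0, "y": 0, "z": -0.0004, "roll": 0},
    {"grip": 0, "x": 0, "y": 0, "z": -0.0004, "roll": 0}
  ]
}}

```text
time: 9.7
tcp_pos: [0.5307, 0.1805, 0.1508]
orientation: [[0.904, 0.427, -0.0], [0.427, -0.904, -0.0], [-0.0, -0.0, -1.0]]
force: [0.1, -0.1, 0.7]
width: 0.0759
gripper_force: 0.0
```

>>> {"op": "step_arm", "data": {
  "rows": [
    {"grip": 0, "x": 0, "y": 0, "z": 0, "roll": 0},
    {"grip": 0, "x": 0, "y": 0, "z": 0, "roll": 0},
    {"grip": 0, "x": 0, "y": 0, "z": -0.005, "roll": 0},
    {"grip": 0, "x": 0, "y": 0, "z": -0.02, "roll": 0},
    {"grip": 0, "x": 0, "y": 0, "z": -0.04, "roll": 0}
  ]
}}

```text
time: 10.2
tcp_pos: [0.5304, 0.1804, 0.1917]
orientation: [[0.904, 0.427, -0.001], [0.427, -0.904, -0.0], [-0.001, -0.0, -1.0]]
force: [0.1, 0.2, -0.5]
width: 0.0915
gripper_force: 0.0
```

>>> {"op": "step_arm", "data": {
  "rows": [
    {"grip": 0, "x": 0, "y": 0, "z": -0.03, "roll": 0},
    {"grip": 0, "x": 0, "y": 0, "z": -0.06, "roll": 0},
    {"grip": 0, "x": 0, "y": 0, "z": -0.1, "roll": 0},
    {"grip": 0, "x": -0.02, "y": 0.04, "z": -0.1, "roll": 0},
    {"grip": 0, "x": -0.04, "y": 0.08, "z": -0.1, "roll": 0}
  ]
}}

```text
time: 10.7
tcp_pos: [0.5292, 0.0908, 0.2936]
orientation: [[0.903, 0.429, 0.004], [0.429, -0.903, 0.0], [0.003, 0.001, -1.0]]
force: [1.3, -0.5, -1.2]
width: 0.0913
gripper_force: 0.0
```

>>> {"op": "step_arm", "data": {
  "rows": [
    {"grip": 0, "x": -0.02, "y": 0.04, "z": 0, "roll": 0},
    {"grip": 0, "x": -0.04, "y": 0.08, "z": 0, "roll": 0},
    {"grip": 0, "x": -0.06, "y": 0.12, "z": 0, "roll": 0},
    {"grip": 0, "x": -0.08, "y": 0.16, "z": 0, "roll": 0},
    {"grip": 0, "x": -0.08, "y": 0.16, "z": 0, "roll": 0}
  ]
}}

```text
time: 11.2
tcp_pos: [0.5247, -0.0917, 0.2923]
orientation: [[0.906, 0.424, 0.001], [0.424, -0.906, -0.001], [0.001, 0.001, -1.0]]
force: [-0.0, -0.7, -0.4]
width: 0.0915
gripper_force: 0.0
```

```bash
python3 - <<'E'
from h import *
go((0.531,.18,.152),-65)
S=r.snapshot("scene");T=r.snapshot("top")
a=cv2.resize(S[160:320,220:360],(420,480),interpolation=2)
b=np.zeros((480,380,3),np.uint8); t=cv2.resize(T[150:220,115:280],(380,161),interpolation=2); b[:161]=t
cv2.imwrite("pics/f.png",np.hstack([a,b])[:,:,::-1])
E
```

```text
t 11.2 tcp [ 0.5247 -0.0917  0.2923] yang -64.9 w 0.09153823345949065 gf 0.0 q [-0.22  0.02  2.02 -0.    1.1   0.92] F [-0.  -0.7 -0.4]
shift [ 0.1207 -0.2436  0.1401] roll 0.1
```

View pics/f.png

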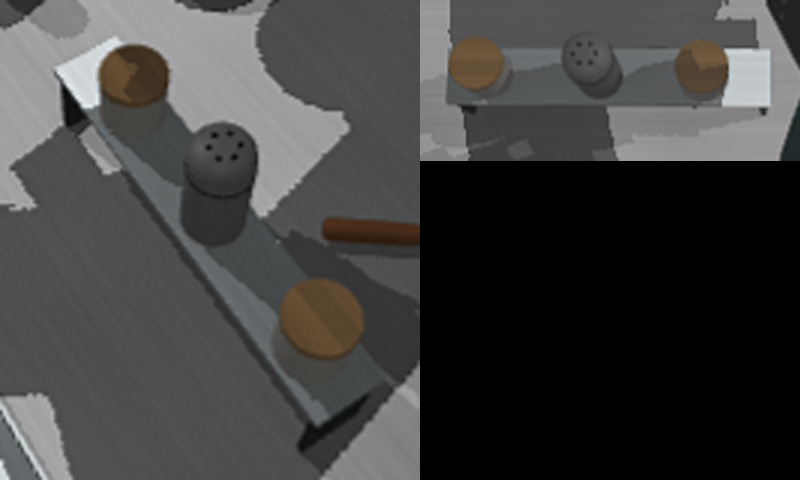

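The shaker stands upright between the canisters (scene crop (215,240) at its base), about midway across the shelf, and the canisters haven't moved. I'm handing it in.

```bash
python3 -c "
from cell import r
print(r.job_done())"
```

```text
the job is handed in; nothing more can be done
None
```

The tall steel shaker now stands upright on the shelf between the two canisters, about midway front to back. It was set down gently, the canisters did not visibly move, and the job was handed in at about 11 s.

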